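Send the ball blanks down the other chute

ROBOT

A 6-joint arm with a two-finger parallel gripper is mounted at the origin on the work surface. World frame = base frame: x ahead of the robot, y to its left, z up, the work surface at z = 0. Lengths are in mm, angles in degrees, forces in N, time in s.
With the tool pointing down it reaches from about 275 to 750 mm from the base axis. Payload 10.2 kg.
Tool frame: the origin (TCP) lies at the very end of the fingers, on their centre line; the grasp point (between the pads) lies 19 mm behind it; z points along the fingers, y is the direction in which the jaws open and shut (so a half turn about z gives the same grasp; the last joint's range is limited). The gripper opens to 85 mm and grips with 20 to 120 N. Pads are 22 mm wide; open, the fingers measure 114 mm over their backs; the gripper's body (76 mm by 85 mm) begins 54 mm behind the grasp point. The pads swing forward as they close: fully open they stand 13 mm farther back than shut.
Start: joints at [57.559, 17.928, 85.812, -0, 76.261, -12.8], TCP at [176.479, 494.456, 231.294] pointing down, gripper open.
Joint ranges: [-168.41, 168.41], [-55.51, 124.54], [10.69, 146.95], [-70.63, 250.63], [1, 178], [-165.06, 165.06]. Speed limits (degrees/s): [136.94, 136.94, 172.46, 180, 180, 180].

INTERFACE

Orientations are given as a 3x3 rotation matrix whose columns are the frame's x, y, z axes.
In Python, from rig import arm gives the robot as it stands. The module is installed in compiled form; this text tells all that it offers.
- The arm moves only by the tool drive_tool, never from a script. Its argument "plan" is a list of rows, each an object with "translation": the shift along the world's x, y, z each as a share of 10 cm, from -1 to 1, a list of three; "rotation": the turn, a rotation vector about the world's x, y, z each as a share of pi/4 rad, from -1 to 1, a list of three; "grip": the closure in counts, from 0 (fully open) to 255 (shut). A call has 1 to 5 rows; each row is the pose to reach, as a shift and turn from the pose commanded when the call began; what a row does not reach only later rows make up. A row lasts 1/12 s, in which the tool goes at most 41.7 mm and 7.16 degrees, less where a joint would pass 70% of its speed; a pose out of reach is approached as far as the arm can. A call with a number of a shift or a turn outside -1 to 1 is refused whole. A call with a gripper value outside its range is refused whole. The fingers move at their own pace and stop on an object; "force" is the grip in N (left out, the last holds). Time passes only in rows, so rows that repeat a pose let the fingers close. It gives the time, the measured TCP pose, the force and the opening at its end, in the units of the state.
- arm.sense(): the state, without advancing time (a new reading comes with each control period).
- arm.get_image(name): name is "side" or "top" or "wrist"; returns a dict with "color" (400x640x3 uint8, red, green, blue), "fx", "fy", "cx", "cy" (pixels), "origin" and "rotation" of the camera in the world; the wrist camera has in their place "mount" (4x4, takes a point from camera to tool coordinates, whose origin is the TCP and whose axes are the flange's). Camera axes: x right, y down, z forward; pixel columns grow to the right and rows downward; lengths in mm; the calibration is good to about 2 mm. A picture is of the moment at which its call begins: read the wrist's pose just before it. There is no depth.
- arm.job_done(): hands the job in, once; it reports no verdict.
The state is a dict: "time_s": time; "joint_pos": joint angles; "joint_velocities": joint speeds; "effort": joint torques, N m; "tool_pos": TCP position; "tcp_rot": TCP orientation; "contact_force": force on the tool from outside, world axes, zero at the start; "wrist_torque": the same for the moment, N m; "gripper_width": finger opening in mm.
Only numpy, scipy, OpenCV 4.12 (cv2) and the standard library are available. Lean on these libraries where they do the work, as an engineer would, in place of code of your own. Each camera call takes 0.05 s, during which the arm holds its last target.

TASK

The seesaw gate of the ball feeder is tipped to the wrong side. Press down its raised end so that it rocks over its pivot and stays tipped the other way; only then push the stop blade fully sideways out of the feed channel, so that all three wooden balls roll down the newly opened chute and come to rest in its tray. Do not touch or lift the balls, and leave the jar, the plane and the turned peg where they stand.

Things in the scene. Friction and masses are not known exactly. Their poses are not given: they have to be found in the camera images.
- feeder: Wooden ball feeder, fixed to the bench. Origin on the bench below the gate's pivot; x (away from robot): way the feed channel runs, y left, z up. Baseboard x -210 to 110, y +-280, 12 mm thick. Channel 44 mm wide, y 0, x -175 to -23, wall tops z 193 to 170 mm, ends over the gate's middle. Backstop board behind the gate: x 45 to 51, y +-35, top z 188. A chute leads from each gate end down to a tray.
- gate (a joint): Seesaw gate: wooden trough 230 mm long (feeder y), x -23 to 41, hinged at its middle (z 125 mm, axis feeder x). 0 level; +0.32 rad: left end raised, balls run right; -0.32: right end raised, balls run left. A brass weight on a stalk (x 69, 52 mm above pivot, 34 mm wide) holds it on either stop: under 1 N on the raised pad starts it; past level it falls over to the other stop and stays.
- pad_left (a point): Middle of the top face of the left pressing pad: a flat wooden wing 40 mm along y, standing out 46 mm from the far side (+x) of the trough at its left end; point at 63 mm in x and 105 mm in y from the pivot. When raised it is about 161 mm above the bench, when down about 95 mm. In rare starts the gate is still falling onto its stop in the first half second.
- pad_right (a point): The same for the right pressing pad, at the gate's right end.
- stop (a joint): Upright stop blade across the feed channel, which holds back the balls. 0 = shut; slides only along feeder +y (to the left), to 0.05 m = fully out of the channel. The balls pass from about 0.035 on. Stiff slide: about 1.2 N, stays where it is left.
- stop_tab (a point): Point on the middle of the blade at the height to push it. Blade 5 mm thick (x), 32 mm wide (y): its right edge, to be pushed towards +y, lies 16 mm to the right (-y) of this point. It stands clear above the channel walls from 48 mm below this point to 25 mm above it (top 10 mm: wooden cap 14 x 32 mm). The first ball's top is 37 mm, the last one's 29 mm lower than this point: keep fingertips above them.
- tray_left (a point): Middle of the inner floor of the left catch tray (fixed), at feeder y +228 mm; inside 100 mm (x) by 86 mm (y), walls 40 mm tall, outer one 70 mm.
- tray_right (a point): The same for the right catch tray, at feeder y -228 mm.
- ball1_center (a point): Centre of a dark wooden ball, 26 mm across, 10 to 15 g, waiting first behind the stop blade in the feed channel.
- ball2_center (a point): Centre of the second such ball, behind the first.
- ball3_center (a point): Centre of the third such ball, last in the channel.
- jar_mid (a point): Centre of a glass jar with a lid, 56 mm across, 80 mm tall, standing on the bench beyond the gate. Bystander.
- plane: Small wooden hand plane 110 x 36 mm, 68 mm tall, on the baseboard left of the feed channel, origin under its middle, long axis x. Bystander.
- peg: Turned light wooden peg, 32 mm across, 66 mm tall, upright on the baseboard right of the feed channel, origin under its foot. Bystander.
- ball1: The same ball as a body (its origin turns with it as it rolls; use the centre point).
- ball2: The same ball as a body (its origin turns with it as it rolls; use the centre point).
- ball3: The same ball as a body (its origin turns with it as it rolls; use the centre point).
Not all that is in view belongs to the job. What is shaped like the ball2 but orange or red is not meant.

How it is judged:
By the outcome, as a careful person would: the job done as asked, in the order asked, and still so for the second after the job is handed in, with the robot touching nothing.
It also fails if it takes over 42 s, if anything falls off the work surface, if the arm or the gripper's body presses on something with over 40 N, if the wrist force passes 120 N, or if a joint passes its speed limit or range.

## Working session

There is one attempt and no reset: what is moved stays moved. The work goes in short steps, Python scripts to look and compute and a tool call to move; the robot and the scene stay as the last step left them, time stands still between calls to the robot, and variables do not carry over. Pictures are saved under pics/ and viewed, and the job is handed in when it is done.

Besides the shell and the picture viewer there is one more tool, called after ">>>" as name(argument=value, ...) on one line, values as JSON. drive_tool: Moves the arm, as the interface text tells. Shift numbers are shares of 10 cm and turn numbers shares of pi/4 rad, none past 1 either way. Its arguments: {"type":"object","properties":{"plan":{"type":"array","items":{"type":"object","properties":{"translation":{"type":"array","items":{"type":"number"}},"rotation":{"type":"array","items":{"type":"number"}},"grip":{"type":"number"}}}},"force":{"type":"number"}},"required":["plan"]}

```bash
mkdir -p pics
cat > h.py <<'E'
from rig import arm
import numpy as np, cv2, pickle
def snap(n,tag):
    s=arm.sense(); im=arm.get_image(n)
    im['sense']=s; pickle.dump(im,open(f'pics/{tag}.pkl','wb'))
    cv2.imwrite(f'pics/{tag}.png',im['color'][:,:,::-1]); return im
def load(tag): return pickle.load(open(f'pics/{tag}.pkl','rb'))
def proj(im,P):
    P=np.atleast_2d(P); c=(P-np.array(im['origin']))@np.array(im['rotation'])
    return np.c_[im['fx']*c[:,0]/c[:,2]+im['cx'],im['fy']*c[:,1]/c[:,2]+im['cy']]
def ray(im,u,v,z):
    d=np.array(im['rotation'])@np.array([(u-im['cx'])/im['fx'],(v-im['cy'])/im['fy'],1]);o=np.array(im['origin'])
    return o+d*(z-o[2])/d[2]
def tri(a,ua,b,ub):
    A=[];B=[]
    for im,(u,v) in((a,ua),(b,ub)):
        d=np.array(im['rotation'])@np.array([(u-im['cx'])/im['fx'],(v-im['cy'])/im['fy'],1]);d/=np.linalg.norm(d)
        M=np.eye(3)-np.outer(d,d);A.append(M);B.append(M@np.array(im['origin']))
    return np.linalg.solve(sum(A),sum(B))
def crop(tag,x0,y0,x1,y1,k,out):
    i=cv2.imread(f'pics/{tag}.png')[y0:y1,x0:x1]
    cv2.imwrite(f'pics/{out}.png',cv2.resize(i,None,fx=k,fy=k,interpolation=cv2.INTER_CUBIC))
E
python3 - <<'E'
from h import *
for n in('side','top'):
    im=snap(n,n+'0'); print(n,im['origin'],np.round(im['rotation'],3).tolist(),im['fx'],im['cx'],im['cy'])
s=arm.sense();print(s['time_s'],s['tool_pos'],np.round(s['tcp_rot'],3).tolist(),s['gripper_width'])
E
```

```text
side [329.24389256 623.09741908 656.50895489] [[-0.963, -0.175, 0.203], [-0.268, 0.609, -0.747], [0.007, -0.774, -0.633]] 367.6137556293516 321.6469901263241 204.16481021209103
top [420.33999574  22.11221009 991.12760823] [[-0.004, -0.994, 0.109], [-1.0, 0.005, 0.014], [-0.014, -0.109, -0.994]] 436.89800409537145 317.97201179165694 204.38753246224624
0.1 [176.35551032 494.24851815 230.80334251] [[-0.942, 0.336, -0.001], [0.336, 0.942, -0.001], [0.0, -0.001, -1.0]] 85.56022057937585
```

View pics/side0.png

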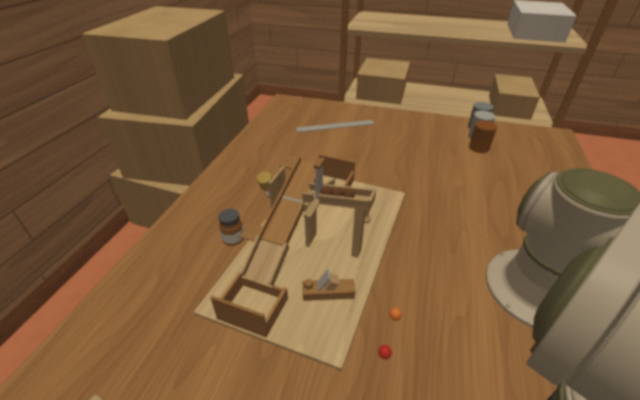

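View pics/top0.png

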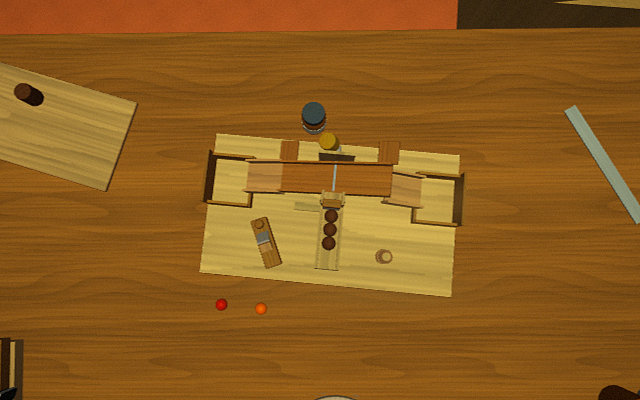

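Run:
```python
from h import *
a=load('top0')
# fit feeder pose to baseboard corners at z=12
from scipy.optimize import least_squares
loc=np.array([[110,280,12],[110,-280,12],[-210,-280,12],[-210,280,12]])
px=np.array([[216,134],[460,155],[452,297],[200,272]])
def T(p,P):
    c,s=np.cos(p[2]),np.sin(p[2]);return np.array(P)@np.array([[c,-s,0],[s,c,0],[0,0,1]]).T+[p[0],p[1],0]
r=least_squares(lambda p:(proj(a,T(p,loc))-px).ravel(),[500,0,0]);print(r.x,np.degrees(r.x[2]),r.fun)
crop('top0',190,95,350,215,5,'t1');crop('top0',310,95,470,215,5,'t2');crop('side0',210,140,390,270,4,'s1')
```

```text
[ 5.57429888e+02  1.00798370e+00 -9.63820850e-02] -5.5222866919907725 [ 0.36316418 -0.81298015  0.31217607 -0.45884028 -0.11356652  0.13410943
 -0.54846182  1.04336244]
```

View pics/t1.png

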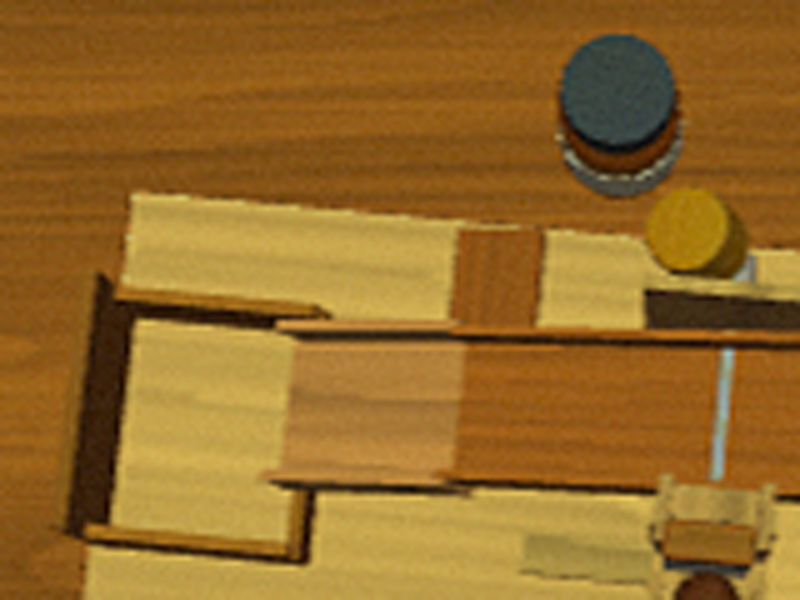

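View pics/t2.png

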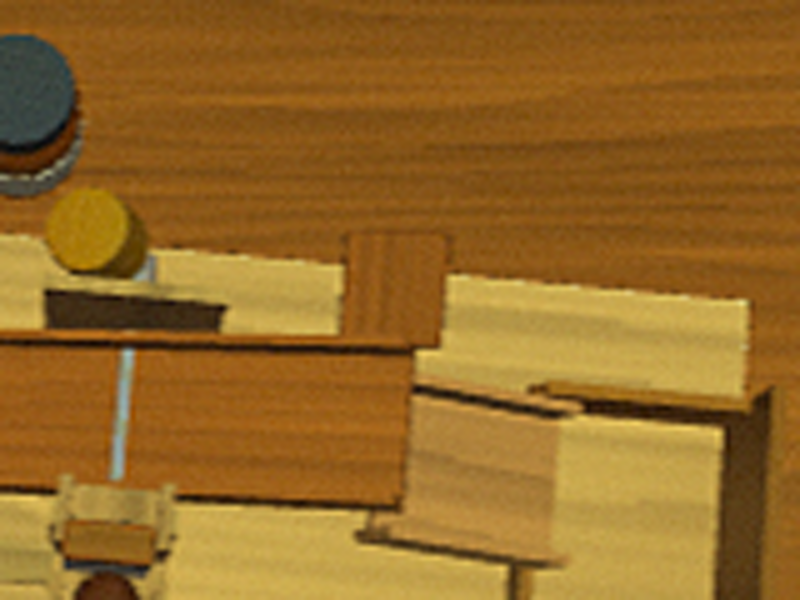

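View pics/s1.png

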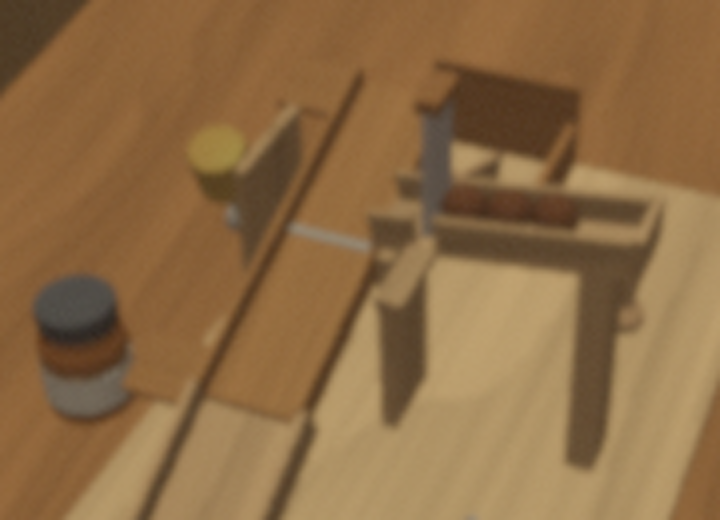

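```bash
cat >> h.py <<'E'
p0=[557.43,1.0,-0.09638]
def F(P,p=p0):
    c,s=np.cos(p[2]),np.sin(p[2]);return np.array(P,float)@np.array([[c,-s,0],[s,c,0],[0,0,1]]).T+[p[0],p[1],0]
E
python3 - <<'E'
from h import *
print('zaxis')
for n,P in dict(padR=[63,-105,161],padL=[63,105,95],bsL=[48,35,188],bsR=[48,-35,188],chL=[-175,22,193],chR=[-175,-22,193]).items():
    print(n,F(P).round(1),proj(load('top0'),F(P)).round(1),proj(load('side0'),F(P)).round(1))
# ball & blade rows in crop
crop('top0',300,170,380,280,6,'t3');crop('side0',290,150,370,240,8,'s3')
E
```

```text
zaxis
padR [ 610.  -109.6  161. ] [[391.9 153.2]] [[290.6 159.4]]
padL [630.2  99.5  95. ] [[286.8 151.5]] [[251.8 232.8]]
bsL [608.6  31.2 188. ] [[318.8 151.2]] [[269.1 182.6]]
bsR [601.8 -38.5 188. ] [[356.1 154.5]] [[283.2 166. ]]
chL [385.4  39.7 193. ] [[314.6 271.8]] [[370.8 201.1]]
chR [381.1  -4.1 193. ] [[338.8 274.1]] [[376.3 188.9]]
```

View pics/t3.png

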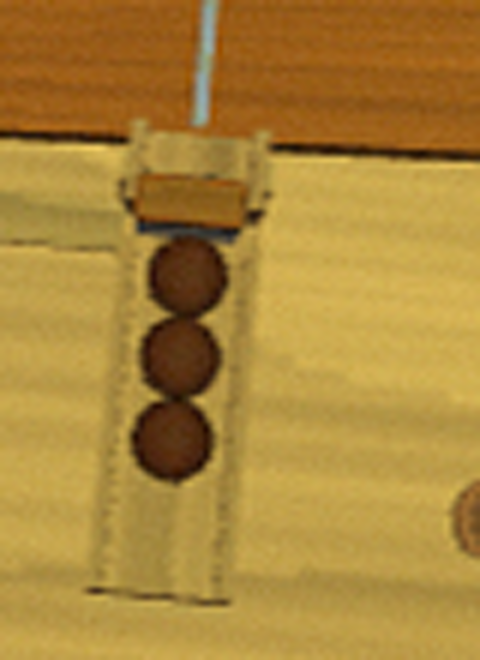

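View pics/s3.png

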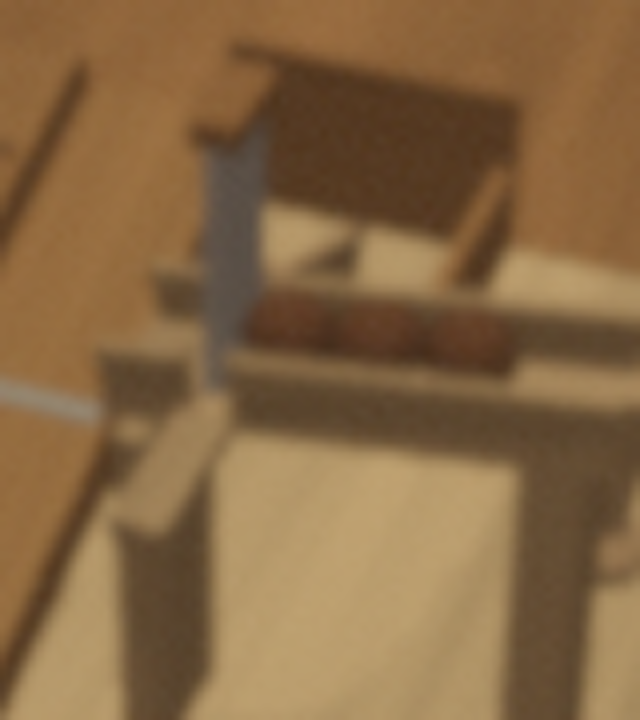

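Run:
```python
from h import *
a,b=load('top0'),load('side0')
P=tri(a,(332,203.3),b,(319.3,163));print(P,proj(a,P),proj(b,P))
inv=lambda W:((np.array(W)-[557.43,1,0])@np.array([[np.cos(p0[2]),-np.sin(p0[2]),0],[np.sin(p0[2]),np.cos(p0[2]),0],[0,0,1]]))
print('feeder',inv(P))
for n,u,v,z in(('b1',187/6+300,276/6+170,180),('b2',180/6+300,357/6+170,183),('b3',173/6+300,440/6+170,187)):print(n,inv(ray(a,u,v,z)))
print('peg',ray(a,384,256,78),inv(ray(a,384,256,78)))
print('jar',ray(a,313,112,80), inv(ray(a,313,112,80)))
W=ray(a,329,141,177);print('weight',inv(W))
```

```text
[503.28275458   8.10058761 242.96331655] [[332.10240922 203.78059876]] [[318.89217989 162.94622821]]
feeder [-54.57924594   1.85699834 242.96331655]
b1 [-70.47310135   1.04812117 180.        ]
b2 [-95.85402537   0.98201059 183.        ]
b3 [-121.51065301    0.87096867  187.        ]
peg [ 412.186871   -101.68139351   78.        ] [-134.68794342 -116.18172401   78.        ]
jar [719.93362001  44.66457785  80.        ] [157.54756786  59.09979472  80.        ]
weight [ 72.09127399  17.93943357 177.        ]
```

>>> drive_tool(plan=[{"translation": [0.2,-0.3,0.8],"rotation": [0,0,0.313],"grip": 255},{"translation": [0.35,-0.5,0.8],"rotation": [0,0,0.313],"grip": 255},{"translation": [0.5,-0.7,0.8],"rotation": [0,0,0.313],"grip": 255},{"translation": [0.72,-1,0.8],"rotation": [0,0,0.313],"grip": 255}])

```text
time_s: 0.43
tool_pos: [249.4, 393.9, 314.1]
tcp_rot: [[-0.995, 0.095, 0.004], [0.095, 0.995, 0.003], [-0.004, 0.004, -1.0]]
contact_force: [0.6, 0.3, 0.9]
gripper_width: 38.4
```

>>> drive_tool(plan=[{"translation": [0.72,-1,0],"rotation": [0,0,0],"grip": 255},{"translation": [0.72,-1,0],"rotation": [0,0,0],"grip": 255},{"translation": [0.72,-1,0],"rotation": [0,0,0],"grip": 255}])

```text
time_s: 0.68
tool_pos: [321.0, 292.6, 311.2]
tcp_rot: [[-0.995, 0.097, -0.0], [0.097, 0.995, -0.0], [0.0, -0.0, -1.0]]
contact_force: [0.5, -0.4, -0.2]
gripper_width: 0.5
```

>>> drive_tool(plan=[{"translation": [0.72,-1,0],"rotation": [0,0,0],"grip": 255},{"translation": [0.72,-1,0],"rotation": [0,0,0],"grip": 255},{"translation": [0.72,-1,0],"rotation": [0,0,0],"grip": 255}])

```text
time_s: 0.93
tool_pos: [393.2, 192.4, 311.2]
tcp_rot: [[-0.995, 0.097, -0.0], [0.097, 0.995, -0.0], [0.0, -0.0, -1.0]]
contact_force: [-0.0, 1.4, -0.2]
gripper_width: -0.2
```

>>> drive_tool(plan=[{"translation": [0.72,-1,0],"rotation": [0,0,0],"grip": 255},{"translation": [0.72,-1,0],"rotation": [0,0,0],"grip": 255},{"translation": [0.72,-1,0],"rotation": [0,0,0],"grip": 255}])

```text
time_s: 1.18
tool_pos: [465.2, 92.3, 311.1]
tcp_rot: [[-0.995, 0.097, -0.0], [0.097, 0.995, 0.0], [0.0, 0.0, -1.0]]
contact_force: [1.2, 0.0, -0.1]
gripper_width: 0.1
```

>>> drive_tool(plan=[{"translation": [0.72,-1,0],"rotation": [0,0,0],"grip": 255},{"translation": [0.72,-1,0],"rotation": [0,0,0],"grip": 255},{"translation": [0.72,-1,0],"rotation": [0,0,0],"grip": 255}])

```text
time_s: 1.43
tool_pos: [537.2, -7.7, 311.0]
tcp_rot: [[-0.995, 0.097, -0.001], [0.097, 0.995, 0.0], [0.001, 0.0, -1.0]]
contact_force: [-0.8, 0.9, 0.0]
gripper_width: 0.4
```

>>> drive_tool(plan=[{"translation": [0.75,-0.99,0],"rotation": [0,0,0],"grip": 255},{"translation": [0.75,-0.99,0],"rotation": [0,0,0],"grip": 255},{"translation": [0.75,-0.99,0],"rotation": [0,0,0],"grip": 255},{"translation": [0.75,-0.99,-0.4],"rotation": [0,0,0],"grip": 255},{"translation": [0.75,-0.99,-0.7],"rotation": [0,0,0],"grip": 255}])

```text
time_s: 1.85
tool_pos: [612.8, -106.8, 239.6]
tcp_rot: [[-0.995, 0.099, 0.002], [0.099, 0.995, -0.001], [-0.002, -0.001, -1.0]]
contact_force: [0.9, 1.1, -0.8]
gripper_width: 0.2
```

Run:
```python
from h import *
snap('top','top1');snap('side','side1');snap('wrist','w1')
crop('top1',310,95,470,215,5,'t11')
```

```text
(no output)
```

View pics/w1.png

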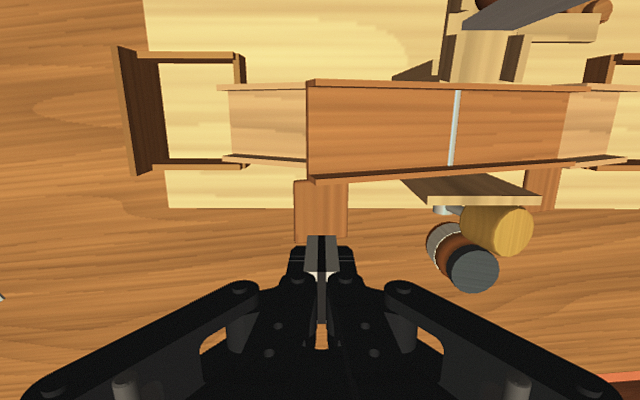

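View pics/side1.png

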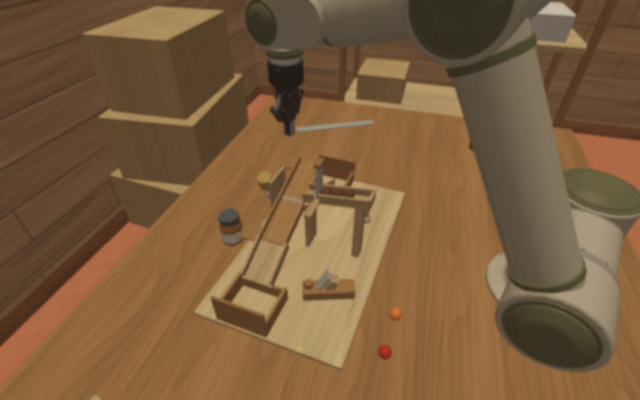

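Run:
```python
from h import *
im=load('w1');s=im['sense'];M=np.array(im['mount']);R=np.array(s['tcp_rot']);t=np.array(s['tool_pos'])
im['rotation']=R@M[:3,:3];im['origin']=t+R@M[:3,3]
print(M.round(3))
print(proj(im,[t,[t[0],t[1],161]]),'pad pred',proj(im,F([63,-102,161])))
for u,v,z in((294,182,160),(347,182,160),(454,90,125),(450,165,125)):
    W=ray(im,u,v,z);c,sn=np.cos(p0[2]),np.sin(p0[2]);d=W-[557.43,1,0];print(W.round(1),(d[0]*c+d[1]*sn).round(1),(-d[0]*sn+d[1]*c).round(1))
```

```text
[[  -0.      -0.962   -0.274   70.243]
 [   1.      -0.      -0.      -0.402]
 [   0.      -0.274    0.962 -141.924]
 [   0.       0.       0.       1.   ]]
[[322.13949005 254.70229915]
 [321.56053164 207.54069238]] pad pred [[318.36660902 208.70393048]]
[ 589.8 -121.4  160. ] 44.0 -118.7
[593.4 -85.1 160. ] 44.1 -82.3
[539.8   1.4 125. ] -17.6 -1.3
[596.1  -1.2 125. ] 38.7 1.5
```

>>> drive_tool(plan=[{"translation": [0,0,-0.3],"rotation": [0,0,0],"grip": 255},{"translation": [0,0,-0.55],"rotation": [0,0,0],"grip": 255},{"translation": [0,0,-0.7],"rotation": [0,0,0],"grip": 255},{"translation": [0,0,-0.76],"rotation": [0,0,0],"grip": 255},{"translation": [0,0,-0.82],"rotation": [0,0,0],"grip": 255}])

```text
time_s: 2.42
tool_pos: [612.2, -104.5, 161.2]
tcp_rot: [[-0.995, 0.096, 0.003], [0.096, 0.995, -0.001], [-0.003, -0.001, -1.0]]
contact_force: [0.5, 0.1, 0.9]
gripper_width: -0.2
```

>>> drive_tool(plan=[{"translation": [0,0,-0.06],"rotation": [0,0,0],"grip": 255},{"translation": [0,0,-0.12],"rotation": [0,0,0],"grip": 255},{"translation": [0,0,-0.18],"rotation": [0,0,0],"grip": 255},{"translation": [0,0,-0.24],"rotation": [0,0,0],"grip": 255},{"translation": [0,0,-0.3],"rotation": [0,0,0],"grip": 255}])

```text
time_s: 2.83
tool_pos: [611.6, -104.6, 129.0]
tcp_rot: [[-0.995, 0.097, 0.0], [0.097, 0.995, -0.0], [-0.0, -0.0, -1.0]]
contact_force: [0.8, 0.3, -0.0]
gripper_width: -0.0
```

>>> drive_tool(plan=[{"translation": [0,0,-0.06],"rotation": [0,0,0],"grip": 255},{"translation": [0,0,-0.12],"rotation": [0,0,0],"grip": 255},{"translation": [0,0,-0.16],"rotation": [0,0,0],"grip": 255},{"translation": [0,0,-0.16],"rotation": [0,0,0],"grip": 255}])

```text
time_s: 3.17
tool_pos: [611.1, -104.4, 112.2]
tcp_rot: [[-0.995, 0.097, -0.002], [0.097, 0.995, 0.001], [0.002, 0.0, -1.0]]
contact_force: [-0.5, 0.0, -0.2]
gripper_width: -0.1
```

Run:
```python
from h import *
snap('side','side2');snap('wrist','w2')
crop('side2',210,140,390,270,4,'s2')
```

```text
(no output)
```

View pics/w2.png

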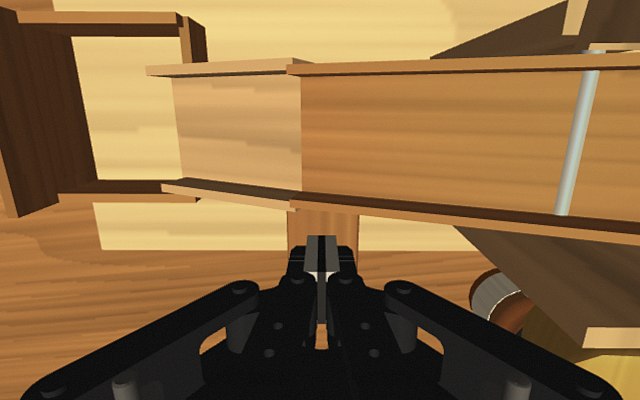

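View pics/s2.png

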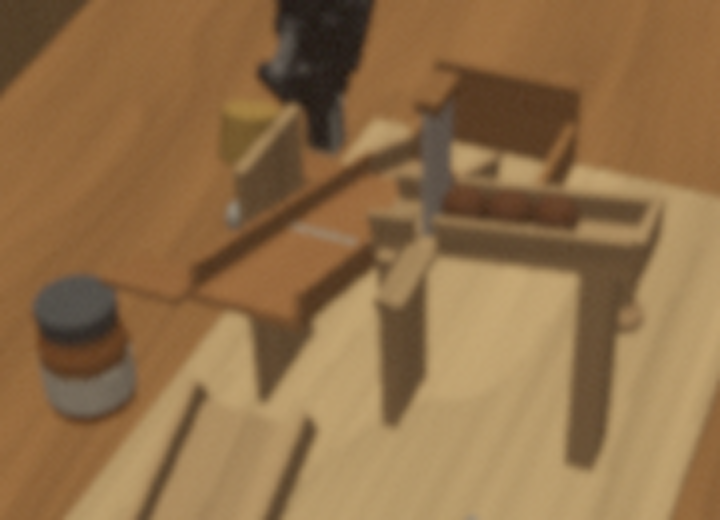

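>>> drive_tool(plan=[{"translation": [0,0,0.3],"rotation": [0,0,0],"grip": 255},{"translation": [0,0,0.65],"rotation": [0,0,0],"grip": 255},{"translation": [0,0,1],"rotation": [0,0,0],"grip": 255}])

```text
time_s: 3.52
tool_pos: [611.2, -104.4, 214.7]
tcp_rot: [[-0.995, 0.097, -0.001], [0.097, 0.995, 0.0], [0.001, 0.0, -1.0]]
contact_force: [2.1, -0.1, 0.2]
gripper_width: 0.2
```

>>> drive_tool(plan=[{"translation": [0,0,0.35],"rotation": [0,0,0],"grip": 255},{"translation": [-0.3,0.1,0.6],"rotation": [0,0,0],"grip": 255},{"translation": [-0.6,0.25,0.6],"rotation": [0,0,0],"grip": 255},{"translation": [-0.95,0.4,0.6],"rotation": [0,0,0],"grip": 255},{"translation": [-1,0.4,0.6],"rotation": [0,0,0],"grip": 255}])

```text
time_s: 3.93
tool_pos: [507.3, -62.0, 273.7]
tcp_rot: [[-0.995, 0.095, -0.002], [0.095, 0.995, 0.001], [0.002, 0.001, -1.0]]
contact_force: [-0.0, -0.4, 1.4]
gripper_width: 0.1
```

>>> drive_tool(plan=[{"translation": [-0.14,0.08,-0.2],"rotation": [0,0,0],"grip": 255},{"translation": [-0.14,0.08,-0.4],"rotation": [0,0,0],"grip": 255},{"translation": [-0.14,0.08,-0.4],"rotation": [0,0,0],"grip": 255}])

```text
time_s: 4.18
tool_pos: [496.0, -56.0, 231.0]
tcp_rot: [[-0.995, 0.097, -0.004], [0.097, 0.995, 0.001], [0.004, 0.001, -1.0]]
contact_force: [0.0, 0.2, -0.5]
gripper_width: -0.3
```

Run:
```python
from h import *
s=arm.sense();print(s['tool_pos'],s['time_s'])
snap('top','top3');im=snap('side','side3');snap('wrist','w3')
crop('side3',210,140,390,270,4,'s33')
```

```text
[496.03842624 -55.95881834 230.98958297] 4.1833
```

View pics/w3.png

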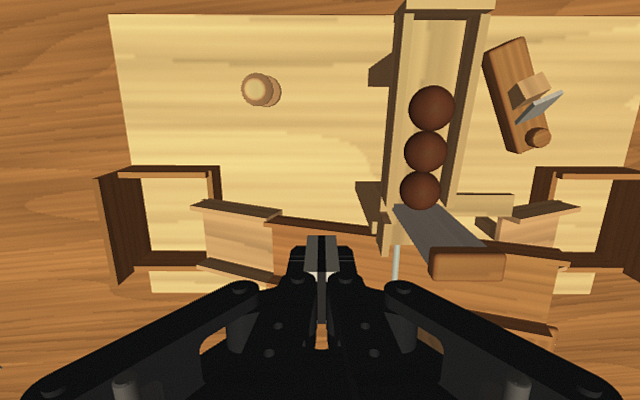

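View pics/s33.png

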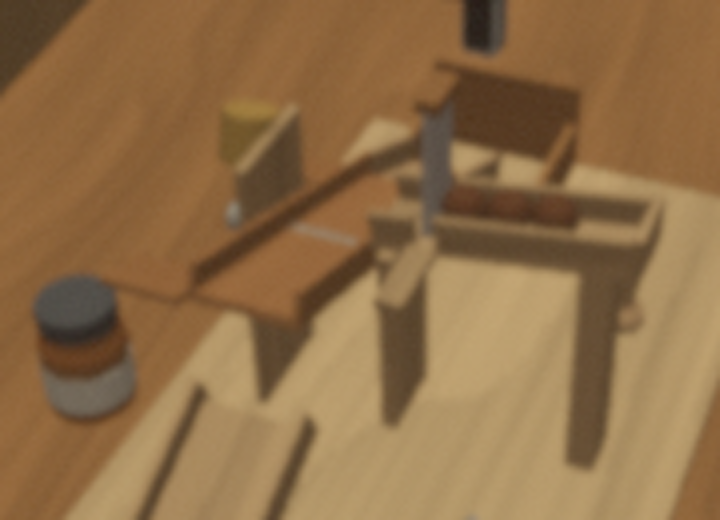

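Run:
```python
from h import *
im=load('w3');s=im['sense'];M=np.array(im['mount']);R=np.array(s['tcp_rot']);t=np.array(s['tool_pos'])
im['rotation']=R@M[:3,:3];im['origin']=t+R@M[:3,3]
for u,v,z in((435,279,243),(503,279,243),(430,250,243),(506,250,243),(396,206,176),(440,206,176)):
    W=ray(im,u,v,z);c,sn=np.cos(p0[2]),np.sin(p0[2]);d=W-[557.43,1,0];print(W.round(1),(d[0]*c+d[1]*sn).round(1),(-d[0]*sn+d[1]*c).round(1))
crop('w3',340,160,540,310,4,'w3c')
```

```text
[510.5  -6.1 243. ] -46.0 -11.6
[513.5  24.8 243. ] -46.0 19.5
[495.7  -8.3 243. ] -60.5 -15.2
[499.   25.4 243. ] -60.5 18.6
[496.7  -8.7 176. ] -59.5 -15.5
[499.5  19.5 176. ] -59.5 12.8
```

View pics/w3c.png

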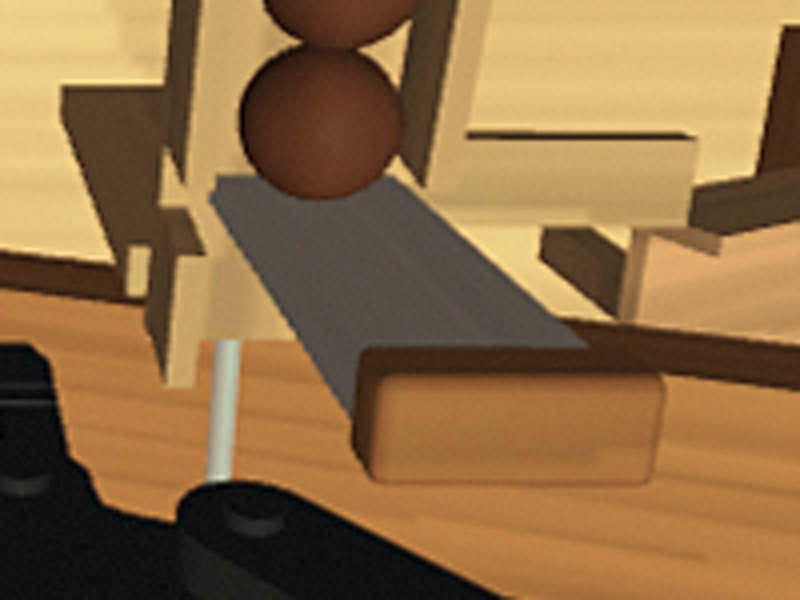

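>>> drive_tool(plan=[{"translation": [0,0,-0.19],"rotation": [0,0,0],"grip": 255},{"translation": [0,0,-0.19],"rotation": [0,0,0],"grip": 255},{"translation": [0.01,0.15,-0.19],"rotation": [0,0,0],"grip": 255},{"translation": [0.02,0.25,-0.19],"rotation": [0,0,0],"grip": 255}])

```text
time_s: 4.67
tool_pos: [500.0, -31.3, 215.4]
tcp_rot: [[-0.995, 0.098, 0.001], [0.098, 0.995, -0.0], [-0.001, -0.0, -1.0]]
contact_force: [0.6, -0.1, 0.5]
gripper_width: 0.2
```

>>> drive_tool(plan=[{"translation": [0.01,0.06,0],"rotation": [0,0,0],"grip": 255},{"translation": [0.01,0.12,0],"rotation": [0,0,0],"grip": 255},{"translation": [0.02,0.18,0],"rotation": [0,0,0],"grip": 255},{"translation": [0.02,0.24,0],"rotation": [0,0,0],"grip": 255}])

```text
time_s: 5.0
tool_pos: [501.8, -7.3, 214.7]
tcp_rot: [[-0.995, 0.097, 0.001], [0.097, 0.995, -0.001], [-0.001, -0.0, -1.0]]
contact_force: [1.5, -1.8, 0.4]
gripper_width: -0.1
```

Run:
```python
from h import *
s=arm.sense();print(s['tool_pos'],s['time_s'],s['contact_force'])
snap('wrist','w4');snap('side','side4')
crop('side4',210,140,390,270,4,'s4')
```

```text
[501.81809967  -7.32399784 214.657682  ] 5.0 [ 1.5305203  -1.80126589  0.37315456]
```

View pics/w4.png

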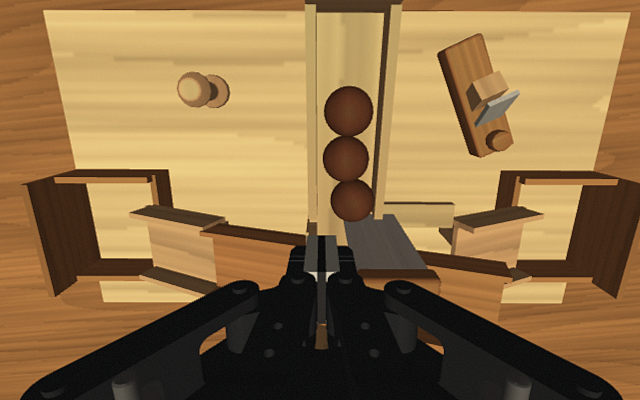

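View pics/s4.png

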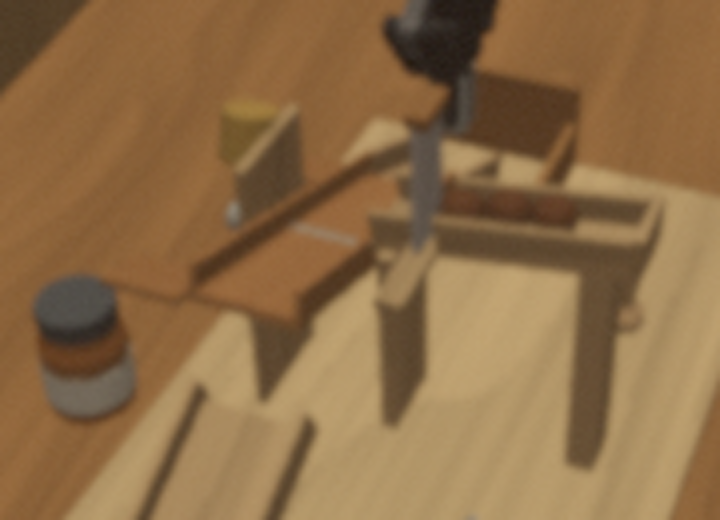

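>>> drive_tool(plan=[{"translation": [0.01,0.08,0],"rotation": [0,0,0],"grip": 255},{"translation": [0.02,0.16,0],"rotation": [0,0,0],"grip": 255},{"translation": [0.02,0.24,0],"rotation": [0,0,0],"grip": 255},{"translation": [0.02,0.26,0],"rotation": [0,0,0],"grip": 255}])

```text
time_s: 5.43
tool_pos: [503.6, 19.7, 214.3]
tcp_rot: [[-0.995, 0.096, 0.0], [0.096, 0.995, 0.0], [-0.0, 0.0, -1.0]]
contact_force: [0.9, -0.9, 0.1]
gripper_width: -0.3
```

Run:
```python
from h import *
s=arm.sense();print(s['tool_pos'],s['time_s'],s['contact_force'])
snap('wrist','w5');snap('side','side5')
crop('side5',210,140,390,270,4,'s5')
```

```text
[503.56070875  19.69618541 214.31337644] 5.4333 [ 0.92757447 -0.92982828  0.14676656]
```

View pics/w5.png

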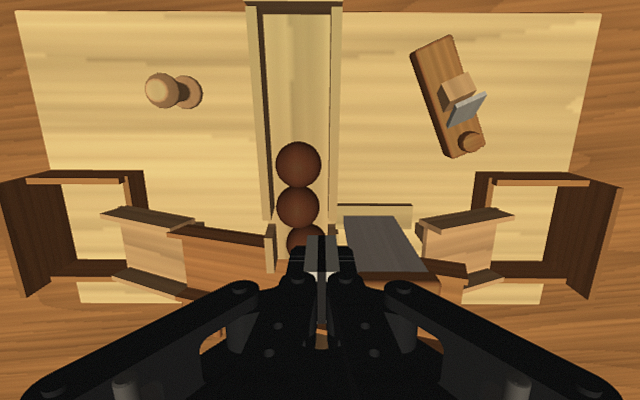

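View pics/s5.png

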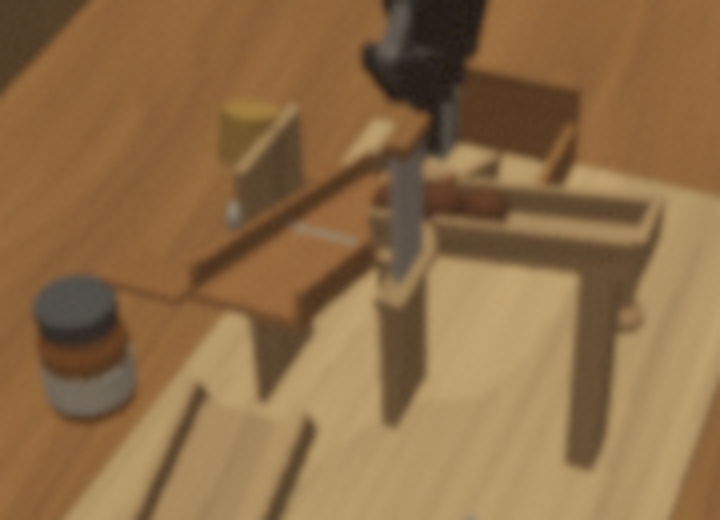

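>>> drive_tool(plan=[{"translation": [0,0.03,0],"rotation": [0,0,0],"grip": 255},{"translation": [0.01,0.05,0],"rotation": [0,0,0],"grip": 255},{"translation": [0.01,0.07,0],"rotation": [0,0,0],"grip": 255}])

```text
time_s: 5.78
tool_pos: [504.5, 25.5, 214.3]
tcp_rot: [[-0.995, 0.097, -0.0], [0.097, 0.995, -0.0], [0.0, -0.0, -1.0]]
contact_force: [0.4, -1.4, 0.7]
gripper_width: -0.1
```

Run:
```python
from h import *
s=arm.sense();print(s['tool_pos'],s['time_s'],s['contact_force'])
snap('side','side6');snap('wrist','w6')
crop('side6',210,140,390,270,4,'s6')
```

```text
[504.52537928  25.4605244  214.25033922] 5.7833 [ 0.39511459 -1.44101693  0.74835183]
```

View pics/s6.png

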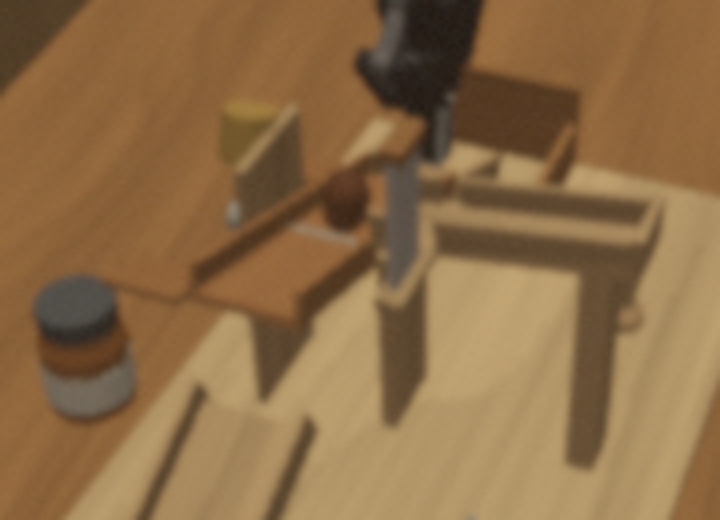

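View pics/w6.png

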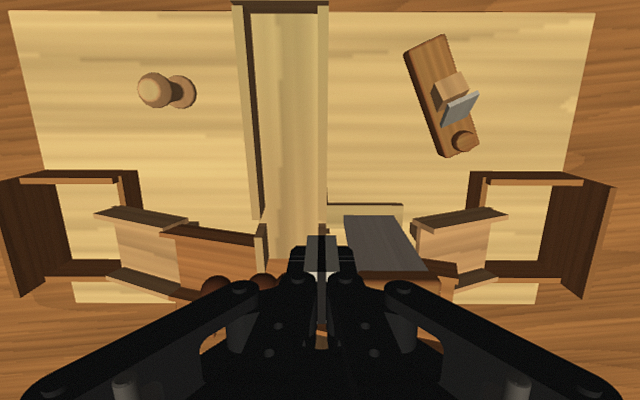

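>>> drive_tool(plan=[{"translation": [0,0.02,0],"rotation": [0,0,0],"grip": 255},{"translation": [0,0.03,0],"rotation": [0,0,0],"grip": 255},{"translation": [0,0.03,0],"rotation": [0,0,0],"grip": 255}])

```text
time_s: 6.13
tool_pos: [504.6, 26.9, 214.4]
tcp_rot: [[-0.995, 0.097, 0.0], [0.097, 0.995, -0.003], [-0.001, -0.003, -1.0]]
contact_force: [0.4, -9.7, 0.8]
gripper_width: -0.2
```

>>> drive_tool(plan=[{"translation": [0,0.02,0],"rotation": [0,0,0],"grip": 255},{"translation": [0,0.02,0],"rotation": [0,0,0],"grip": 255}])

```text
time_s: 6.3
tool_pos: [504.6, 27.3, 214.4]
tcp_rot: [[-0.995, 0.098, -0.0], [0.098, 0.995, -0.007], [-0.001, -0.007, -1.0]]
contact_force: [-1.0, -20.6, -0.4]
gripper_width: -0.1
```

>>> drive_tool(plan=[{"translation": [0,0.02,0],"rotation": [0,0,0],"grip": 255},{"translation": [0,0.02,0],"rotation": [0,0,0],"grip": 255}])

```text
time_s: 6.47
tool_pos: [504.7, 27.6, 214.5]
tcp_rot: [[-0.995, 0.098, -0.0], [0.098, 0.995, -0.01], [-0.001, -0.01, -1.0]]
contact_force: [-2.3, -30.7, 0.8]
gripper_width: -0.1
```

At the end stop (force rising). Back off and retreat upward.

>>> drive_tool(plan=[{"translation": [0,-0.1,0],"rotation": [0,0,0],"grip": 255},{"translation": [-0.03,-0.3,0],"rotation": [0,0,0],"grip": 255},{"translation": [-0.03,-0.3,0.35],"rotation": [0,0,0],"grip": 255},{"translation": [-0.03,-0.3,0.7],"rotation": [0,0,0],"grip": 255},{"translation": [-0.2,-0.4,1],"rotation": [0,0,0],"grip": 255}])

```text
time_s: 6.88
tool_pos: [485.3, -7.1, 315.9]
tcp_rot: [[-0.995, 0.096, 0.001], [0.096, 0.995, 0.001], [-0.001, 0.001, -1.0]]
contact_force: [0.4, -0.1, 0.8]
gripper_width: -0.1
```

>>> drive_tool(plan=[{"translation": [-0.35,-0.1,0.1],"rotation": [0,0,0],"grip": 255},{"translation": [-0.7,-0.2,0.1],"rotation": [0,0,0],"grip": 255},{"translation": [-1,-0.3,0.1],"rotation": [0,0,0],"grip": 255},{"translation": [-1,-0.3,0.1],"rotation": [0,0,0],"grip": 255},{"translation": [-1,-0.3,0.1],"rotation": [0,0,0],"grip": 255}])

```text
time_s: 7.3
tool_pos: [383.9, -37.7, 324.9]
tcp_rot: [[-0.995, 0.098, 0.002], [0.098, 0.995, -0.0], [-0.002, -0.0, -1.0]]
contact_force: [-0.0, 1.2, 0.5]
gripper_width: -0.1
```

Run:
```python
from h import *
s=arm.sense();print(s['tool_pos'],s['time_s'],s['contact_force'])
snap('top','top7');snap('side','side7');snap('wrist','w7')
crop('top7',190,95,480,305,2.7,'t7');crop('side7',200,130,400,280,4,'s7')
```

```text
[383.94980861 -37.68159833 324.87824282] 7.3 [-0.01352958  1.2325146   0.53953915]
```

View pics/s7.png

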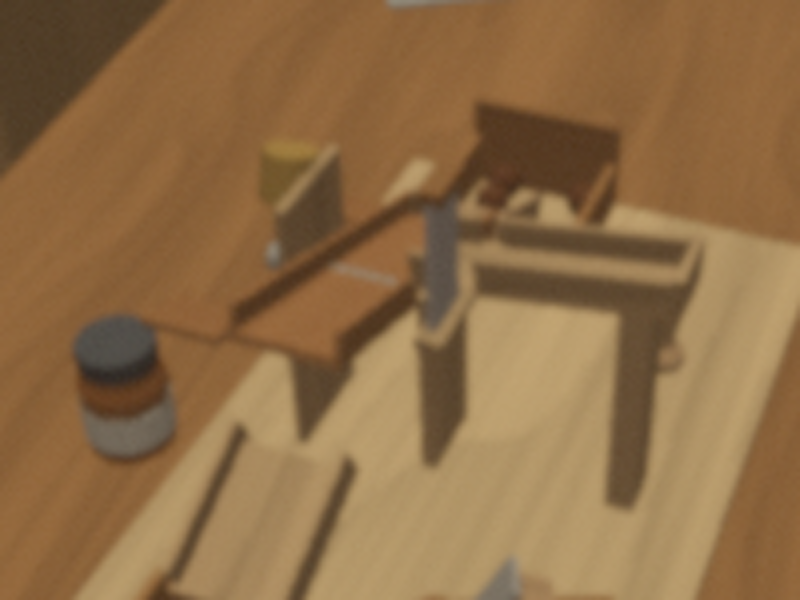

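View pics/t7.png

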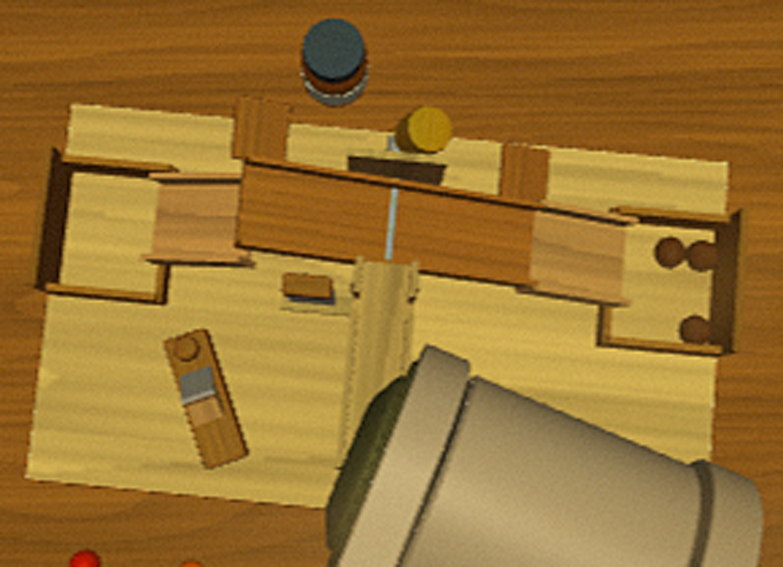

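View pics/w7.png

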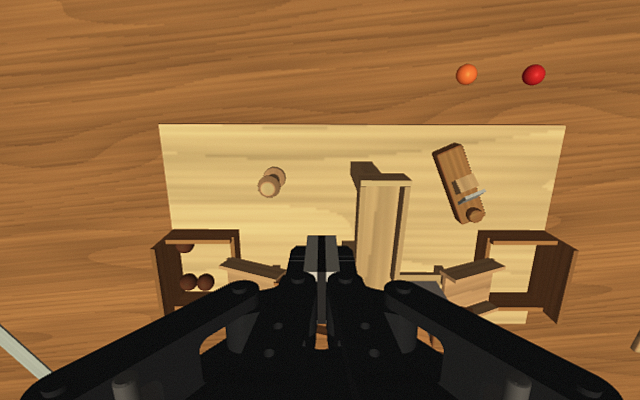

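>>> drive_tool(plan=[{"translation": [0,0,0],"rotation": [0,0,0],"grip": 255},{"translation": [0,0,0],"rotation": [0,0,0],"grip": 255},{"translation": [0,0,0],"rotation": [0,0,0],"grip": 255},{"translation": [0,0,0],"rotation": [0,0,0],"grip": 255},{"translation": [0,0,0],"rotation": [0,0,0],"grip": 255}])

```text
time_s: 7.87
tool_pos: [384.6, -37.5, 324.2]
tcp_rot: [[-0.995, 0.097, -0.0], [0.097, 0.995, 0.0], [0.0, 0.0, -1.0]]
contact_force: [1.4, -0.6, -0.1]
gripper_width: 0.0
```

>>> drive_tool(plan=[{"translation": [0,0,0],"rotation": [0,0,0],"grip": 255},{"translation": [0,0,0],"rotation": [0,0,0],"grip": 255},{"translation": [0,0,0],"rotation": [0,0,0],"grip": 255},{"translation": [0,0,0],"rotation": [0,0,0],"grip": 255},{"translation": [0,0,0],"rotation": [0,0,0],"grip": 255}])

```text
time_s: 8.28
tool_pos: [384.5, -37.5, 324.3]
tcp_rot: [[-0.995, 0.097, -0.0], [0.097, 0.995, -0.0], [0.0, -0.0, -1.0]]
contact_force: [0.7, -0.9, 0.2]
gripper_width: -0.2
```

>>> drive_tool(plan=[{"translation": [0,0,0],"rotation": [0,0,0],"grip": 255},{"translation": [0,0,0],"rotation": [0,0,0],"grip": 255},{"translation": [0,0,0],"rotation": [0,0,0],"grip": 255},{"translation": [0,0,0],"rotation": [0,0,0],"grip": 255},{"translation": [0,0,0],"rotation": [0,0,0],"grip": 255}])

```text
time_s: 8.7
tool_pos: [384.5, -37.5, 324.3]
tcp_rot: [[-0.995, 0.097, -0.0], [0.097, 0.995, -0.0], [0.0, -0.0, -1.0]]
contact_force: [-0.3, 0.4, -0.2]
gripper_width: -0.1
```

>>> drive_tool(plan=[{"translation": [0,0,0],"rotation": [0,0,0],"grip": 255},{"translation": [0,0,0],"rotation": [0,0,0],"grip": 255},{"translation": [0,0,0],"rotation": [0,0,0],"grip": 255},{"translation": [0,0,0],"rotation": [0,0,0],"grip": 255},{"translation": [0,0,0],"rotation": [0,0,0],"grip": 255}])

```text
time_s: 9.12
tool_pos: [384.5, -37.5, 324.3]
tcp_rot: [[-0.995, 0.097, 0.0], [0.097, 0.995, -0.0], [-0.0, -0.0, -1.0]]
contact_force: [-0.6, 0.1, 0.1]
gripper_width: -0.1
```

Run:
```python
from h import *
a=snap('top','top8')
for i in range(5): b=snap('top','top9')
print(arm.sense()['time_s'])
d=cv2.absdiff(a['color'],b['color'])[150:230,400:470].max(2);print(d.max(),(d>40).sum())
d=cv2.absdiff(load('top7')['color'],b['color'])[150:230,400:470].max(2);print(d.max(),(d>40).sum())
crop('top9',190,95,480,305,2.7,'t9')
```

```text
9.4167
23 0
21 0
```

View pics/t9.png

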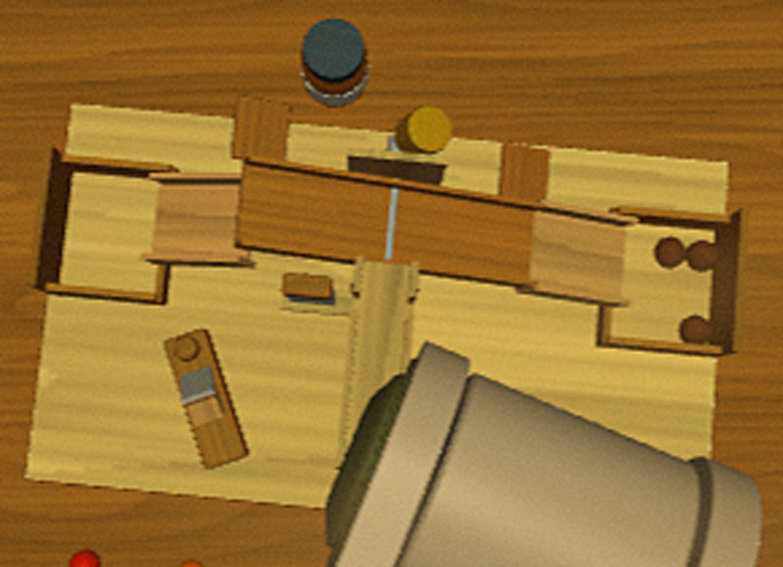

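The balls are at rest at crop pixels (670,252), (703,256) and (695,329), all inside the right tray. The gate is tipped right and the blade cap is out at (307,286).

```bash
python3 -c "
from rig import arm
print(arm.job_done())"
```

```text
the job is handed in; nothing more can be done
None
```

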